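Bring the syringe pump's pusher up to the plunger

TASK

A syringe is clamped in the syringe pump on the desk. With shut fingertips on top, press the black release pad in the middle of the pusher block right down and, keeping it down, push the block along its rods until its steel plate just meets the thumb plate of the syringe's plunger, without pushing the plunger in. Then let go so that the pad springs back up; do not force the block while the pad is up, do not pinch the block between the fingers, and leave everything else on the desk alone.

Things in the scene. Friction and masses are not known exactly. Their poses are not given: they have to be found in the camera images.
- pump: Pale grey bench syringe pump, fixed: 360 mm long (its y), 165 mm deep (x), housing top 73 mm over the desk. Origin on the desk under the housing's middle, z up. Its carriage line (rods, block, syringe) runs along y at x = +20 mm. Aluminium end plate at the -y end, top 123 mm. Syringe clamp at y = +105 mm, top 133 mm. Sloping key console on the -x side, not needed.
- release_pad (a point): Middle of the top of the black release pad, 46 x 46 mm, in the middle of the block's top, 123 mm over the desk when up. Axes as the pump's. It goes straight down 5 mm, to just above the block's cheeks either side (about 6.5 N at 3 mm, where the block comes free; 7.5 N at the bottom). Ahead and behind, the steel plate and a rear lip rise to 130 mm, 49 mm apart, with the pad between.
- release (a joint): How far the release pad is pressed down, m: 0 up, 0.005 fully down.
- pusher (a joint): Travel of the pusher block (88 mm wide in x, 60 mm long in y) along the pump's +y, m: 0 parked at the end plate, largest 0.135. With the pad up its half-nut grips the lead screw and holds the block against about 20 N; with the pad pressed it runs freely (about 1 N) and can be pushed by fingertips resting on the pad.
- pusher_face (a point): Middle of the front face (+y side) of the block's steel pusher plate (68 mm wide, 5 mm thick, from 80 to 130 mm over the desk), at the height of the syringe axis, 106 mm over the desk, 29.5 mm towards +y from the pad's middle. Axes as the pump's.
- plunger_plate (a point): Middle of the outer face (-y side) of the round white thumb plate (29 mm across, 3 mm thick) on the end of the syringe's plunger, 106 mm over the desk. Axes as the pump's; the gap to close is the difference between this point and the pusher face along the pump's y.
- plunger (a joint): How far the plunger is pushed into the clear 30 ml syringe, m: at the start anywhere from 0 (drawn out) to 0.035. It resists with about 10 N, so the block is felt to stop when it meets the thumb plate. The barrel is fixed, y = +50 to +149 mm on the pump, axis 106 mm over the desk.
- vial_tall: Loose bystander near the pump's console: amber glass vial, 27 mm across, 58 mm tall; origin under its middle.
- vial_short: Loose bystander near the pump's console: clear glass vial, 24 mm across, 40 mm tall; origin under its middle.
- tape_roll: Loose bystander behind the pump: white roll of tape lying flat, 68 mm across, 25 mm high; origin under its middle.
- stapler: Loose bystander: black stapler, 125 x 34 x 50 mm; origin under its middle.
- mug: Loose bystander: white mug, 82 mm across, 95 mm tall, with a handle; origin under its middle.
- pen: Loose bystander: dark pen lying flat, 142 mm long, 10 mm thick; origin under its middle.
- mouse: Loose bystander: black cordless mouse, 104 x 60 x 33 mm, on a thin blue mat; origin under its middle.

How it is judged:
On the way, in this order (a step that is already met when the one before it is completed fails the run):
1. a finger presses the release pad down (at least 3 mm) while the block is still well short of the plunger (value of joint release above 0.003 m and contact force between the fingers and release above 1 N and y of pusher_face in the frame of plunger_plate below -0.04 m), for 0.15 s.
2. the block, its pad kept down, reaches the plunger: gap under 2 mm (y of pusher_face in the frame of plunger_plate above -0.002 m and value of joint release above 0.0015 m), for 0.1 s.
At the end, for the whole second after the job is handed in: The pusher plate stands within 2 mm of the plunger's thumb plate, the plunger has not been pushed in by more than 3 mm, the release pad is up again (within 1 mm) and the block is at rest (y of pusher_face in the frame of plunger_plate above -0.002 m and distance of plunger_plate from where it was at the start of the episode below 0.003 m and value of joint release below 0.001 m and velocity of joint pusher below 0.005 m/s); the robot touches nothing.
It fails at once if the plunger is pushed in by more than 3 mm (distance of plunger_plate from where it was at the start of the episode above 0.003 m).
It fails at once if the block is forced along with its release pad up (value of joint release below 0.0015 m and (velocity of joint pusher above 0.025 m/s or velocity of joint pusher below -0.025 m/s)).
It fails at once if the block is pinched between the fingers, across its two cheeks or between its steel plate and rear lip ((contact force between the fingers and pusher_c0 above 3 N and contact force between the fingers and pusher_c1 above 3 N) or (contact force between the fingers and pusher_c2 above 3 N and contact force between the fingers and pusher_c3 above 3 N)).
It fails at once if a bystander is moved by more than 20 mm or lifted (distance of any of vial_tall, vial_short, tape_roll, stapler, mug, pen, mouse from where it was at the start of the episode above 0.02 m).
It also fails if it takes over 38 s, if anything falls off the work surface, if the arm or the gripper's body presses on something with over 40 N, if the wrist force passes 120 N, or if a joint passes its speed limit or range.

ROBOT

A 7-joint arm with a two-finger parallel gripper is mounted at the origin on the work surface. World frame = base frame: x ahead of the robot, y to its left, z up, the work surface at z = 0. Lengths are in m, angles in rad, forces in N, time in s.
With the tool pointing down it reaches from about 0.4 to 0.85 m from the base axis. Payload 10.4 kg.
Tool frame: the origin (TCP) lies at the very end of the fingers, on their centre line; the grasp point (between the pads) lies 19 mm behind it; y points along the fingers, x is the direction in which the jaws open and shut, and the axes are right-handed (so a half turn about y gives the same grasp; the last joint's range is limited). The gripper opens to 87 mm and grips with 3 to 60 N. Pads are 19 mm wide; open, the fingers measure 117 mm over their backs; the gripper's body (75 mm by 190 mm) begins 51 mm behind the grasp point.
Start: joints at [-1.134, 0.332, -0.065, 1.46, 0.022, 1.35, -0.088], TCP at [0.277, 0.56, 0.223] pointing down, gripper open.
Joint ranges: [-2.6, 2.6], [-0.5, 2.12], [-1.47, 1.34], [0.16, 2.42], [-1.27, 4.41], [0.06, 2.06], [-2.6, 2.6]. Speed limits (rad/s): [2.22, 2.22, 2.79, 2.79, 3.14, 3.14, 3.14].

INTERFACE

Orientations are given as a unit quaternion [x, y, z, w].
In Python, from plant import arm gives the robot as it stands. The module is installed in compiled form; this text tells all that it offers.
- The arm moves only by the tool apply_moves, never from a script. Its argument "plan" is a list that holds one entry, the list of rows, each a list of 7 numbers: the closure, from -1 (fully open) to 1 (shut), then the shift along the tool's x, y, z in units of 40 mm (1.0 is 40 mm), then the turn, a rotation vector about the tool's x, y, z in degrees. In form: [[[grip, x, y, z, ax, ay, az], ...]]. A call has 1 to 12 rows; each row shifts and turns the commanded pose from where the row before left it, along the tool's axes as they then stand; what a row does not reach is not made up. A row lasts 1/10 s, in which the tool goes at most 50 mm and 8.59 degrees, less where a joint would pass 70% of its speed; a pose out of reach is approached as far as the arm can. A call is refused whole if a number of a shift passes 1 or a number of a turn 8.59, either way. A call with a gripper value outside its range is refused whole. The fingers move at their own pace and stop on an object; the grip force is fixed at half the most. Time passes only in rows, so rows that do not move let the fingers close. It gives the time, the measured TCP pose, the force and the opening at its end, in the units of the state.
- arm.get_obs(): the state, without advancing time (a new reading comes with each control period).
- arm.get_image(name): name is "scene" or "top" or "wrist"; returns (picture, depth): 400x640x3 uint8, blue, green, red; 400x640 float32, m along the optical axis (not along the pixel's ray), 0 where there is no reading.
- arm.camera_params(name): a dict with "fx", "fy", "cx", "cy" (pixels), "k1" (the pictures are not rectified: a ray, as slopes to the right and down, at radius r is drawn at 1 + k1 r^2 times it, then the intrinsics apply), "cam_to_world" (4x4, takes a point from camera to world coordinates). Camera axes: x right, y down, z forward; pixel columns grow to the right and rows downward; lengths in m; the calibration is good to about 2 mm. A picture is of the moment at which its call begins: read the wrist's pose just before it. camera_params takes no time and is no camera call; for the wrist camera it gives the pose at the moment of the call.
- arm.job_done(): hands the job in, once; it reports no verdict.
Trained networks look in the newest picture that a camera, given by its name, has taken for a name from the list of things; names that differ only in an ending like _2 or _b are one class to them, and where a whole thing is asked for, a point or a joint stands for the part that bears it (a point fixed in the world has none). Each returns a list of dicts, best first, with "score" (0 to 1); they miss things now and then, are a little off and sometimes report something else, mostly with a low value. They report only what shows in the picture. A call takes as long as a camera call.
- arm.masks_of(label, camera): "mask" (400x640 bool, what is visible of it) and "extent" ([centre column, centre row, width, height] in pixels, round what is visible of it).
- arm.landmark_of(label, camera): "position" ([row, column] in pixels: a listed point, or the origin of a listed thing).
The state is a dict: "clock": time; "joint_positions": joint angles; "qvel": joint speeds; "effort": joint torques, N m; "ee_pos": TCP position; "orientation": TCP orientation; "wrist_force": force on the tool from outside, world axes, zero at the start; "torque": the same for the moment, N m; "opening": finger opening in m.
Only numpy, scipy, OpenCV 4.12 (cv2) and the standard library are available. Lean on these libraries where they do the work, as an engineer would, in place of code of your own. Each camera call takes 0.05 s, during which the arm holds its last target.

## Working session

There is one attempt and no reset: what is moved stays moved. The work goes in short steps, Python scripts to look and compute and a tool call to move; the robot and the scene stay as the last step left them, time stands still between calls to the robot, and variables do not carry over. Pictures are saved under pics/ and viewed, and the job is handed in when it is done.

Besides the shell and the picture viewer there is one more tool, called after ">>>" by a JSON object that holds its "op" and its "data", one argument or row to a line. apply_moves: Moves the arm, as the interface text tells. Its arguments: {"type":"object","properties":{"plan":{"type":"array"}},"required":["plan"]}

```bash
mkdir -p pics; cat > h.py <<'E'
import numpy as np, cv2
from plant import arm
def save(c):
    im,d=arm.get_image(c); return im,d
def ray(c,px,P=None):  # px=(row,col)
    P=P or arm.camera_params(c)
    K=np.array([[P['fx'],0,P['cx']],[0,P['fy'],P['cy']],[0,0,1.]])
    n=cv2.undistortPoints(np.array([[[px[1],px[0]]]],float),K,np.array([P['k1'],0,0,0,0.]))[0,0]
    T=np.array(P['cam_to_world']); return T, np.array([n[0],n[1],1.])
def at_z(c,px,z,P=None):
    T,r=ray(c,px,P); d=T[:3,:3]@r; o=T[:3,3]; return o+d*(z-o[2])/d[2]
def at_depth(c,px,dep,P=None):
    T,r=ray(c,px,P); return T[:3,:3]@(r*dep)+T[:3,3]
E
python3 - <<'E'
from h import *
o=arm.get_obs()
print(o['clock'],o['ee_pos'],o['orientation'],o['opening'],o['wrist_force'])
for c in ['scene','top']:
    im,d=arm.get_image(c); cv2.imwrite(f'pics/{c}0.png',im); np.save(f'{c}0.npy',d)
    P=arm.camera_params(c); print(c,np.array(P['cam_to_world']).round(3).tolist(),P['fx'])
    for l,z in [('pump',0),('release_pad',.123),('pusher_face',.106),('plunger_plate',.106)]:
        for r in arm.landmark_of(l,c)[:2]:
            p=r['position']; print(c,l,round(r['score'],2),np.round(p,1),at_z(c,p,z,P).round(4))
print(arm.get_obs()['clock'])
E
```

```text
0.0 [0.27721943 0.5597367  0.22176504] [ 0.60107203  0.37250272 -0.37328737 -0.60050868] 0.08716208348525754 [ 0.54527747  0.68870038 -0.0563886 ]
scene [[0.835, 0.331, -0.439, 0.98], [0.55, -0.525, 0.649, -0.673], [-0.016, -0.784, -0.621, 0.763], [0.0, 0.0, 0.0, 1.0]] 374.4483233467382
scene pump 0.68 [218.8 325.5] [0.5237 0.0377 0.    ]
scene release_pad 0.49 [206.5 308.9] [ 0.534  -0.0595  0.123 ]
scene pusher_face 0.58 [207.2 317.6] [ 0.5438 -0.033   0.106 ]
scene plunger_plate 0.7 [140.9 338.9] [0.4114 0.3008 0.106 ]
scene plunger_plate 0.45 [191.3 334.5] [0.546  0.0513 0.106 ]
top [[0.01, -0.985, 0.172, 0.288], [-1.0, -0.013, -0.016, 0.01], [0.018, -0.172, -0.985, 1.291], [0.0, 0.0, 0.0, 1.0]] 394.88575319123936
top pump 0.9 [199.2 304.1] [0.5235 0.0446 0.    ]
top release_pad 0.75 [185.5 336.7] [ 0.5445 -0.0566  0.123 ]
top pusher_face 0.62 [189.4 330.5] [ 0.5357 -0.0386  0.106 ]
top pusher_face 0.42 [159.1 301.1] [0.6306 0.0533 0.106 ]
top plunger_plate 0.39 [186.7 300. ] [0.5429 0.055  0.106 ]
0.5
```

View pics/scene0.png

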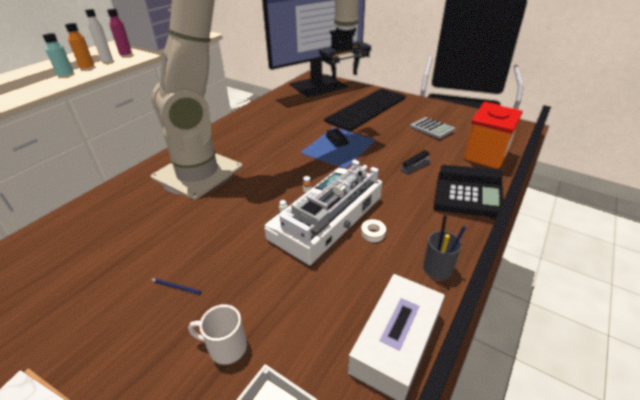

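View pics/top0.png

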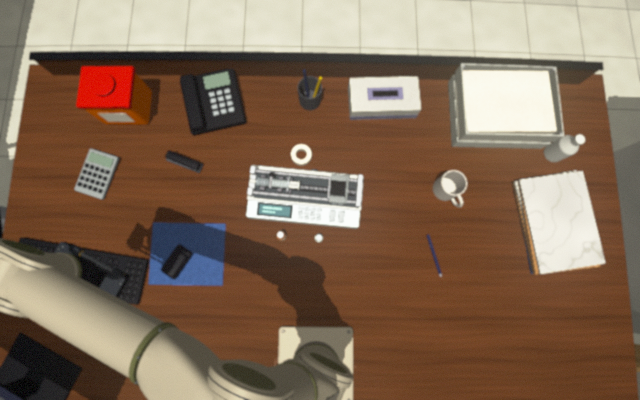

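```bash
python3 - <<'E'
import cv2
a=cv2.imread('pics/top0.png')[130:260,230:400]; cv2.imwrite('pics/top0c.png',cv2.resize(a,None,fx=4.5,fy=4.5,interpolation=cv2.INTER_CUBIC))
a=cv2.imread('pics/scene0.png')[130:280,240:420]; cv2.imwrite('pics/scene0c.png',cv2.resize(a,None,fx=4,fy=4,interpolation=cv2.INTER_CUBIC))
E
```

```text
(no output)
```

View pics/top0c.png

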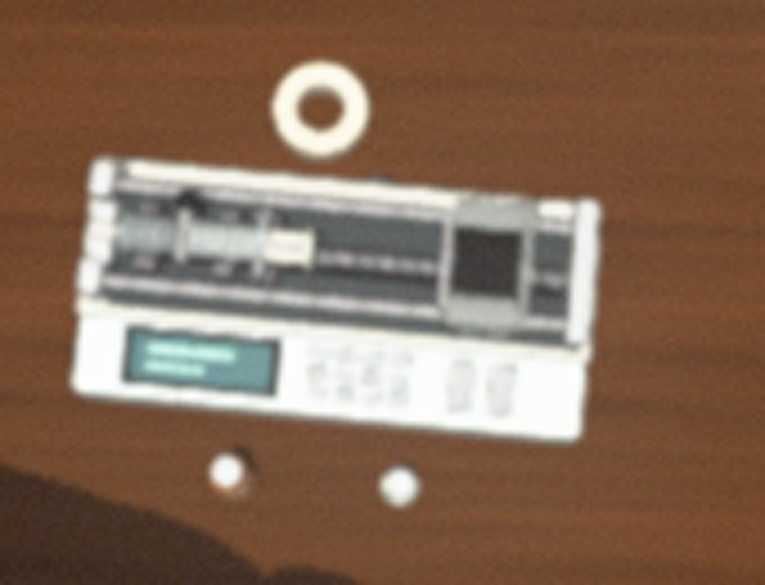

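View pics/scene0c.png

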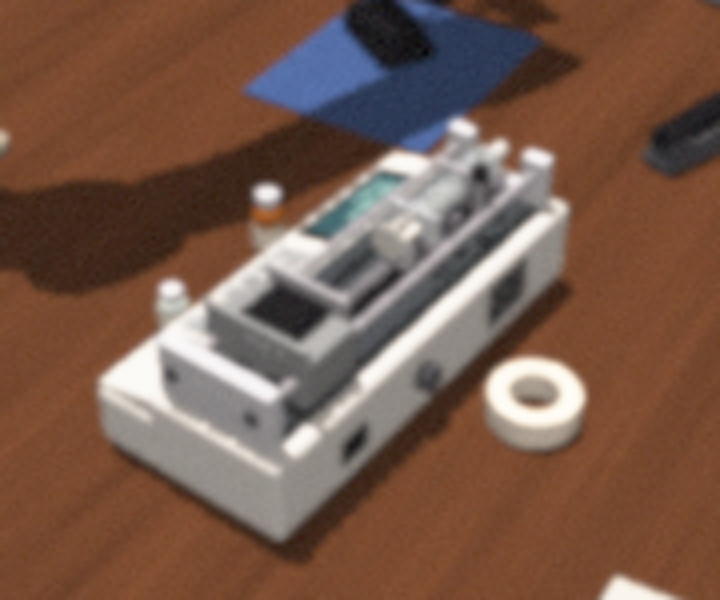

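The top view shows the pump with its block at about (186,337) and the plunger's thumb plate at about (186,300). The line to the plunger is tilted by a few degrees. Next I'll work out the tool axes and the yaw.

```bash
cat >> h.py <<'E'
from scipy.spatial.transform import Rotation as R
def tool(): 
    o=arm.get_obs(); return np.array(o['ee_pos']),R.from_quat(o['orientation']).as_matrix(),o
def plan(target, yaw_x=None):
    """remaining shift in tool axes, units of 40mm; and rotvec deg to make tool y down, tool x at yaw_x(deg)"""
    p,M,o=tool(); s=M.T@(np.array(target)-p)/.04
    out=[s.round(2).tolist()]
    if yaw_x is not None:
        a=np.radians(yaw_x); x=np.array([np.cos(a),np.sin(a),0]); y=np.array([0,0,-1.]); G=np.c_[x,y,np.cross(x,y)]
        out.append(np.degrees(R.from_matrix(M.T@G).as_rotvec()).round(2).tolist())
    return out
E
python3 - <<'E'
from h import *
p,M,o=tool(); print(M.round(3))
P=arm.camera_params('wrist'); T=np.array(P['cam_to_world']); print((M.T@T[:3,:3]).round(2).tolist(), (M.T@(T[:3,3]-p)).round(3),P['fx'])
# pump edges from top depth: fit housing region
d=np.load('top0.npy'); P=arm.camera_params('top')
pts=[]
K=np.array([[P['fx'],0,P['cx']],[0,P['fy'],P['cy']],[0,0,1.]])
v,u=np.mgrid[140:250,235:375]; uv=np.c_[u.ravel(),v.ravel()].astype(float)
n=cv2.undistortPoints(uv[:,None],K,np.array([P['k1'],0,0,0,0.]))[:,0]
T=np.array(P['cam_to_world']); dd=d[v.ravel(),u.ravel()]
X=(np.c_[n,np.ones(len(n))]*dd[:,None])@T[:3,:3].T+T[:3,3]
s=(X[:,2]>.03)&(dd>0)
print(X[s].min(0),X[s].max(0))
r=cv2.minAreaRect((X[s][:,:2]*1000).astype(np.float32)); print(r)
s=(X[:,2]>.1)&(dd>0); print(s.sum()); 
r=cv2.minAreaRect((X[s][:,:2]*1000).astype(np.float32)); print(r)
print(plan([.5,0,.3]), plan([.5,0,.3],-4),plan([.5,0,.3],86),plan([.5,0,.3],-94), plan([.5,0,.3],176))
E
```

```text
[[ 0.444  0.    -0.896]
 [ 0.896  0.     0.444]
 [ 0.    -1.    -0.   ]]
[[1.0, -0.0, -0.0], [-0.0, -0.28, 0.96], [-0.0, -0.96, -0.28]] [-0.    -0.162  0.076] 310.1175732906792
[ 0.38600229 -0.14062723  0.03000651] [0.69723676 0.22707317 0.13609415]
((538.1697998046875, 40.8687744140625), (360.31494140625, 313.3680114746094), 85.35248565673828)
1644
((545.8202514648438, 39.83091735839844), (347.6479187011719, 96.69466400146484), 84.9976577758789)
[[-10.08, -1.94, -11.2]] [[-10.08, -1.94, -11.2], [0.0, 67.65, 0.0]] [[-10.08, -1.94, -11.2], [0.0, -22.35, 0.0]] [[-10.08, -1.94, -11.2], [-0.0, 157.65, 0.0]] [[-10.08, -1.94, -11.2], [0.0, -112.35, -0.0]]
```

>>> {"op": "apply_moves", "data": {
  "plan": [
    [[1, -0.75, -0.1, -0.95, 0, 0, 0], [1, -0.75, -0.1, -0.95, 0, 0, 0], [1, -0.75, -0.1, -0.95, 0, 0, 0], [1, -0.75, -0.1, -0.95, 0, 0, 0], [1, -0.75, -0.1, -0.95, 0, 0, 0], [1, -0.75, -0.1, -0.95, 0, 0, 0], [1, -0.75, -0.1, -0.95, 0, 0, 0], [1, -0.75, -0.1, -0.95, 0, 0, 0], [1, -0.75, 0, -0.95, 0, 0, 0], [1, -0.75, 0, -0.95, 0, 0, 0], [1, -0.75, 0, -0.95, 0, 0, 0], [1, 0, 0, 0, 0, -8, 0]]
  ]
}}

```text
clock: 1.7
ee_pos: [0.5074, 0.0717, 0.2549]
orientation: [0.576, 0.411, -0.411, -0.574]
wrist_force: [0.1, 0.7, -0.2]
opening: 0.0027
```

```bash
python3 - <<'E'
from h import *
p,M,o=tool(); print(o['clock'],p,o['opening'],plan([.545,.01,.25],85),o['wrist_force'])
E
```

```text
1.7 [0.50743373 0.07165539 0.25492938] 0.0026883539268254906 [[-1.15, 0.13, -1.39], [0.1, -13.86, -0.08]] [ 0.09633626  0.65103133 -0.23976653]
```

>>> {"op": "apply_moves", "data": {
  "plan": [
    [[1, 0, 0, 0, 0, -7, 0], [1, 0, 0, 0, 0, -6.9, 0], [1, -0.75, 0.1, -0.53, 0, 0, 0], [1, -0.7, 0, -0.53, 0, 0, 0], [1, 0, 0, 0, 0, 0, 0], [1, 0, 0, 0, 0, 0, 0]]
  ]
}}

```text
clock: 2.3
ee_pos: [0.5434, 0.0172, 0.2504]
orientation: [-0.519, -0.48, 0.48, 0.519]
wrist_force: [0.2, 0.9, -0.9]
opening: 0.0008
```

```bash
python3 - <<'E'
from h import *
p,M,o=tool(); print(o['clock'],p,o['opening'],plan([.545,.01,.25],85),o['wrist_force'])
c='wrist'
P=arm.camera_params(c); im,d=arm.get_image(c); cv2.imwrite(f'pics/{c}1.png',im); np.save(f'{c}1.npy',d); np.save('P1.npy',P,allow_pickle=True)
for l,z in [('pump',0),('release_pad',.123),('pusher_face',.106),('plunger_plate',.106)]:
  for r in arm.landmark_of(l,c)[:2]:
    q=r['position']; print(c,l,round(r['score'],2),np.round(q,1),at_z(c,q,z,P).round(4))
E
```

```text
2.3 [0.54336552 0.01719079 0.25042797] 0.0007543972655565514 [[-0.18, 0.01, -0.05], [-0.01, 0.46, -0.0]] [ 0.17692382  0.91575211 -0.94759521]
wrist pump 0.97 [160.7 334. ] [0.5274 0.0379 0.    ]
wrist release_pad 0.67 [202.2 239. ] [ 0.5425 -0.0612  0.123 ]
wrist pusher_face 0.78 [192.9 269.1] [ 0.5396 -0.034   0.106 ]
wrist plunger_plate 0.98 [193.9 357.8] [0.5479 0.0561 0.106 ]
```

View pics/wrist1.png

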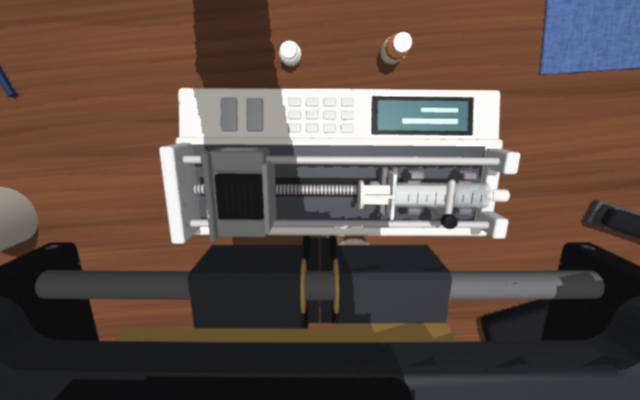

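```bash
cat >> h.py <<'E'
def cloud(d,P,r0,r1,c0,c1):
    K=np.array([[P['fx'],0,P['cx']],[0,P['fy'],P['cy']],[0,0,1.]])
    v,u=np.mgrid[r0:r1,c0:c1]; uv=np.c_[u.ravel(),v.ravel()].astype(float)
    n=cv2.undistortPoints(uv[:,None],K,np.array([P['k1'],0,0,0,0.]))[:,0]
    T=np.array(P['cam_to_world']); dd=d[v.ravel(),u.ravel()].astype(float)
    X=(np.c_[n,np.ones(len(n))]*dd[:,None])@T[:3,:3].T+T[:3,3]; X[dd<=0]=np.nan
    return X.reshape(r1-r0,c1-c0,3)
E
python3 - <<'E'
from h import *
P=np.load('P1.npy',allow_pickle=True).item(); d=np.load('wrist1.npy')
X=cloud(d,P,80,245,150,530)
print('row197'); 
for c in list(range(160,290,4))+list(range(340,400,4)): print(c,X[197-80,c-150].round(4), X[188-80,c-150].round(4))
F=X.reshape(-1,3); F=F[~np.isnan(F).any(1)]
s=F[(F[:,2]>.05)]
print(cv2.minAreaRect((s[:,:2]*1000).astype(np.float32)))
s=F[(F[:,2]>.065)&(F[:,2]<.078)]; print(len(s),cv2.minAreaRect((s[:,:2]*1000).astype(np.float32)))
im=cv2.imread('pics/wrist1.png')[80:245,150:530]; cv2.imwrite('pics/w1c.png',cv2.resize(im,None,fx=2.1,fy=2.1,interpolation=cv2.INTER_CUBIC))
E
```

```text
row197
160 [ 0.5578 -0.2045  0.0012] [ 0.5453 -0.2018  0.001 ]
164 [ 5.584e-01 -1.994e-01  5.000e-04] [ 0.5457 -0.1963  0.001 ]
168 [ 0.5318 -0.1292  0.1232] [ 0.5228 -0.1269  0.124 ]
172 [ 0.5319 -0.125   0.1239] [ 0.5232 -0.1233  0.1235]
176 [ 0.5325 -0.1216  0.1229] [ 0.5237 -0.1199  0.1226]
180 [ 0.5336 -0.1195  0.119 ] [ 0.5251 -0.1186  0.1172]
184 [ 0.5361 -0.1201  0.1094] [ 0.5273 -0.1193  0.1071]
188 [ 0.5384 -0.1199  0.101 ] [ 0.5296 -0.1197  0.0973]
192 [ 0.5412 -0.1207  0.0899] [ 0.5312 -0.1183  0.0909]
196 [ 0.5437 -0.1204  0.0804] [ 0.5319 -0.1148  0.0891]
200 [ 0.5455 -0.1186  0.0741] [ 0.5322 -0.1105  0.0892]
204 [ 0.5462 -0.1146  0.0728] [ 0.5325 -0.1061  0.0894]
208 [ 0.5332 -0.0874  0.1306] [ 0.5249 -0.0865  0.1289]
212 [ 0.5344 -0.0851  0.1266] [ 0.5262 -0.0846  0.1239]
216 [ 0.5356 -0.0826  0.123 ] [ 0.5269 -0.0814  0.1223]
220 [ 0.5358 -0.0787  0.1232] [ 0.527  -0.0772  0.1233]
224 [ 0.5362 -0.0749  0.1228] [ 0.5273 -0.0734  0.1231]
228 [ 0.5364 -0.0709  0.1233] [ 0.5279 -0.0699  0.1219]
232 [ 0.5365 -0.0667  0.1244] [ 0.5278 -0.0655  0.1238]
236 [ 0.5371 -0.0632
[... 1019 characters left out ...]
0.5489 0.0572 0.1147] [0.5408 0.0581 0.1104]
364 [0.5488 0.0609 0.1165] [0.5419 0.0625 0.1072]
368 [0.5494 0.065  0.1152] [0.542  0.0663 0.1082]
372 [0.5493 0.0687 0.117 ] [0.5424 0.0705 0.1077]
376 [0.5499 0.0728 0.1158] [0.5431 0.0747 0.1063]
380 [0.5503 0.0768 0.1155] [0.5432 0.0786 0.1071]
384 [0.5507 0.0808 0.1153] [0.5432 0.0824 0.1083]
388 [0.5506 0.0845 0.1166] [0.5436 0.0865 0.108 ]
392 [0.5508 0.0884 0.1171] [0.5421 0.0889 0.1156]
396 [0.5506 0.0919 0.1191] [0.5424 0.0928 0.1156]
((528.5897827148438, 39.37034606933594), (355.73956298828125, 175.4875030517578), 85.10839080810547)
19438 ((533.3079223632812, 39.20814514160156), (355.5786437988281, 147.949951171875), 85.38825988769531)
```

View pics/w1c.png

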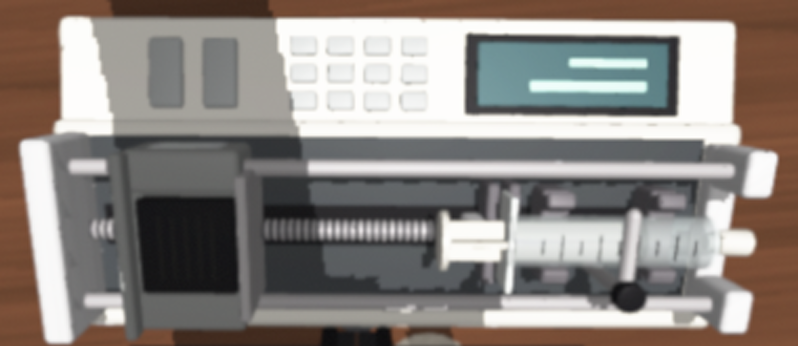

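Pad centre is about (0.536, -0.060), the pump's yaw is about -5°, and the gap is about 88 mm. I'll move over the pad and go down.

```bash
python3 - <<'E'
from h import *
print(plan([.536,-.060,.14],85))
E
```

```text
[[-1.98, 2.76, 0.03], [0.0, 0.64, 0.03]]
```

>>> {"op": "apply_moves", "data": {
  "plan": [
    [[1, -0.99, 0, 0.02, 0, 0.5, 0], [1, -0.99, 0.3, 0, 0, 0, 0], [1, 0, 0.8, 0, 0, 0, 0], [1, 0, 0.8, 0, 0, 0, 0], [1, 0, 0.5, 0, 0, 0, 0], [1, 0, 0.2, 0, 0, 0, 0], [1, 0, 0, 0, 0, 0, 0], [1, 0, 0, 0, 0, 0, 0]]
  ]
}}

```text
clock: 3.35
ee_pos: [0.5366, -0.0609, 0.1477]
orientation: [0.521, 0.479, -0.478, -0.521]
wrist_force: [0.0, -0.2, -0.1]
opening: 0.0003
```

```bash
python3 - <<'E'
from h import *
p,M,o=tool(); print(o['clock'],p,o['opening'],plan([.536,-.060,.14],85),o['wrist_force'])
c='wrist'
P=arm.camera_params(c); im,d=arm.get_image(c); cv2.imwrite(f'pics/{c}2.png',im); np.save(f'{c}2.npy',d); np.save('P2.npy',P,allow_pickle=True)
for l,z in [('release_pad',.123),('pusher_face',.106),('plunger_plate',.106)]:
  for r in arm.landmark_of(l,c)[:2]:
    q=r['position']; print(c,l,round(r['score'],2),np.round(q,1),at_z(c,q,z,P).round(4))
im,d=arm.get_image('scene'); cv2.imwrite('pics/scene2.png',cv2.resize(im[130:280,240:420],None,fx=4,fy=4))
for i in range(2):
  arm.get_image('wrist'); o=arm.get_obs(); print(o['wrist_force'],o['ee_pos'])
E
```

```text
3.35 [ 0.53664086 -0.06085562  0.14768652] 0.00031354889348628905 [[0.02, 0.19, 0.02], [0.09, 0.08, 0.02]] [ 0.00166022 -0.22291888 -0.14603056]
wrist release_pad 0.93 [240.9 320.6] [ 0.5395 -0.0604  0.123 ]
wrist pusher_face 0.78 [229.7 361.1] [ 0.5406 -0.0319  0.106 ]
wrist plunger_plate 0.89 [232.  484.8] [0.5501 0.0553 0.106 ]
[-0.12767256  0.33268334  0.04955982] [ 0.53631276 -0.06105655  0.14711109]
[-0.22742045 -0.24912897 -0.89709648] [ 0.53620745 -0.06104528  0.14694052]
```

View pics/wrist2.png

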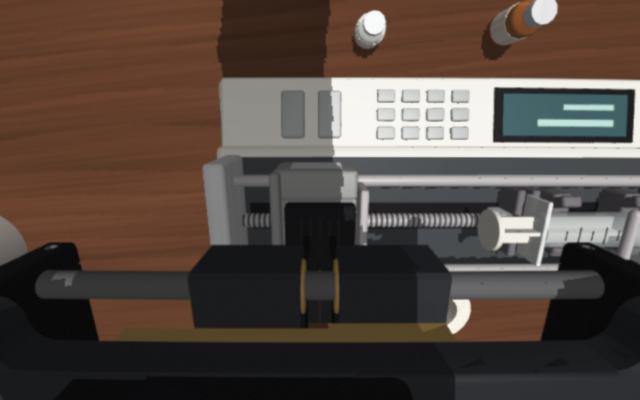

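View pics/scene2.png

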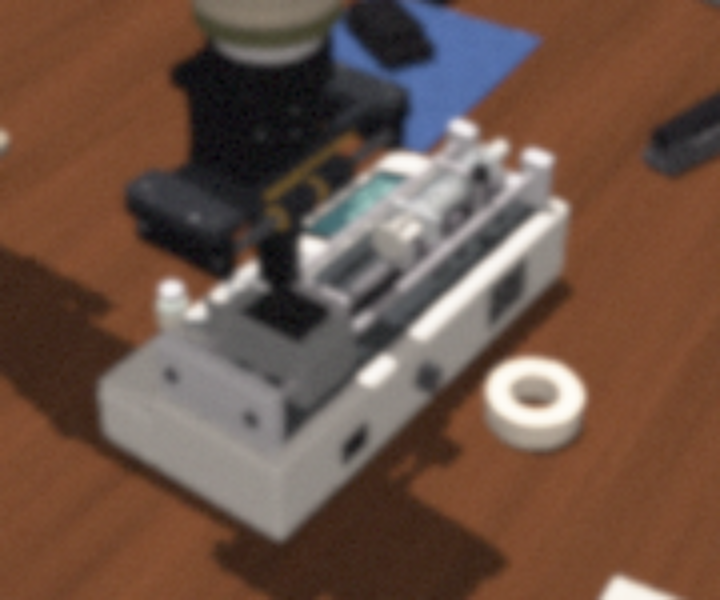

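>>> {"op": "apply_moves", "data": {
  "plan": [
    [[1, 0, 0.25, -0.03, 0, 0, 0], [1, 0, 0.25, 0, 0, 0, 0], [1, 0, 0.05, 0, 0, 0, 0], [1, 0, 0, 0, 0, 0, 0], [1, 0, 0, 0, 0, 0, 0]]
  ]
}}

```text
clock: 4.2
ee_pos: [0.5372, -0.0613, 0.1245]
orientation: [-0.521, -0.478, 0.478, 0.521]
wrist_force: [0.7, 0.5, -0.4]
opening: 0.0004
```

>>> {"op": "apply_moves", "data": {
  "plan": [
    [[1, 0, 0.025, 0, 0, 0, 0], [1, 0, 0, 0, 0, 0, 0], [1, 0, 0, 0, 0, 0, 0]]
  ]
}}

```text
clock: 4.5
ee_pos: [0.5372, -0.0612, 0.1236]
orientation: [0.521, 0.478, -0.478, -0.521]
wrist_force: [0.1, 0.4, 0.1]
opening: 0.0004
```

>>> {"op": "apply_moves", "data": {
  "plan": [
    [[1, 0, 0.025, 0, 0, 0, 0], [1, 0, 0, 0, 0, 0, 0], [1, 0, 0, 0, 0, 0, 0]]
  ]
}}

```text
clock: 4.8
ee_pos: [0.5373, -0.0612, 0.1227]
orientation: [0.521, 0.478, -0.478, -0.521]
wrist_force: [-1.0, 0.4, 2.1]
opening: 0.0009
```

>>> {"op": "apply_moves", "data": {
  "plan": [
    [[1, 0, 0.025, 0, 0, 0, 0], [1, 0, 0, 0, 0, 0, 0], [1, 0, 0, 0, 0, 0, 0]]
  ]
}}

```text
clock: 5.1
ee_pos: [0.5373, -0.0612, 0.1217]
orientation: [0.521, 0.478, -0.478, -0.521]
wrist_force: [-0.6, 0.6, 4.2]
opening: 0.0006
```

>>> {"op": "apply_moves", "data": {
  "plan": [
    [[1, 0, 0.03, 0, 0, 0, 0], [1, 0, 0.03, 0, 0, 0, 0], [1, 0, 0.01, 0, 0, 0, 0], [1, 0, 0, 0, 0, 0, 0], [1, 0, 0, 0, 0, 0, 0]]
  ]
}}

```text
clock: 5.6
ee_pos: [0.5374, -0.0612, 0.1191]
orientation: [0.521, 0.478, -0.478, -0.521]
wrist_force: [-1.5, -0.6, 6.3]
opening: 0.0003
```

>>> {"op": "apply_moves", "data": {
  "plan": [
    [[1, 0, 0.01, 0, 0, 0, 0], [1, 0.02, 0, 0, 0, 0, 0], [1, 0.04, 0, 0, 0, 0, 0], [1, 0.08, 0, 0, 0, 0, 0], [1, 0.1, 0, 0, 0, 0, 0], [1, 0.1, 0, 0, 0, 0, 0], [1, 0.08, 0, 0, 0, 0, 0], [1, 0.06, 0, 0, 0, 0, 0], [1, 0.02, 0, 0, 0, 0, 0], [1, 0, 0, 0, 0, 0, 0]]
  ]
}}

```text
clock: 6.6
ee_pos: [0.5391, -0.0411, 0.1187]
orientation: [0.521, 0.478, -0.478, -0.521]
wrist_force: [-1.8, -0.9, 7.1]
opening: 0.0005
```

```bash
cat > look.py <<'E'
import sys
from h import *
n=sys.argv[1]; c='wrist'
p,M,o=tool(); print(o['clock'],p,o['wrist_force'].round(2), 'yawx',np.degrees(np.arctan2(M[1,0],M[0,0])), 's',.0872*p[0]+.9962*p[1],'w',.9962*p[0]-.0872*p[1])
P=arm.camera_params(c); im,d=arm.get_image(c); cv2.imwrite(f'pics/{c}{n}.png',im); np.save(f'{c}{n}.npy',d); np.save(f'P{n}.npy',P,allow_pickle=True)
for l,z in [('release_pad',.119),('pusher_face',.106),('plunger_plate',.106)]:
  for r in arm.landmark_of(l,c)[:2]:
    q=r['position']; x=at_z(c,q,z,P); print(c,l,round(r['score'],2),np.round(q,1),x.round(4),'s',(.0872*x[0]+.9962*x[1]).round(4))
print(arm.get_obs()['wrist_force'].round(2))
E
python3 look.py 3
```

```text
6.6 [ 0.53912289 -0.04112558  0.11868951] [-1.8  -0.86  7.09] yawx 85.06435115306019 s 0.00604221210238038 w 0.5406603709529346
wrist pusher_face 0.94 [242.1 364.5] [ 0.54   -0.0137  0.106 ] s 0.0334
wrist plunger_plate 0.59 [247.5 478.4] [0.5498 0.0561 0.106 ] s 0.1038
wrist plunger_plate 0.47 [ 22.5 346.3] [ 0.4197 -0.0172  0.106 ] s 0.0195
[-2.15  0.51  6.51]
```

View pics/wrist3.png

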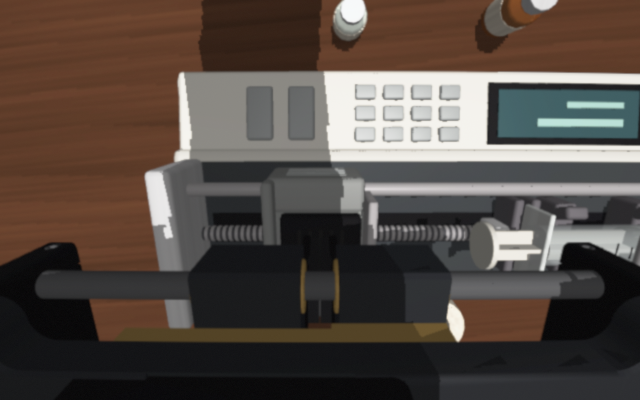

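>>> {"op": "apply_moves", "data": {
  "plan": [
    [[1, 0.04, 0, 0, 0, 0, 0], [1, 0.08, 0, 0, 0, 0, 0], [1, 0.12, 0, 0, 0, 0, 0], [1, 0.15, 0, 0, 0, 0, 0], [1, 0.15, 0, 0, 0, 0, 0], [1, 0.15, 0, 0, 0, 0, 0], [1, 0.15, 0, 0, 0, 0, 0], [1, 0.12, 0, 0, 0, 0, 0], [1, 0.09, 0, 0, 0, 0, 0], [1, 0.05, 0, 0, 0, 0, 0], [1, 0.02, 0, 0, 0, 0, 0], [1, 0, 0, 0, 0, 0, 0]]
  ]
}}

```text
clock: 8.0
ee_pos: [0.5429, 0.0036, 0.1187]
orientation: [0.521, 0.478, -0.478, -0.521]
wrist_force: [-2.4, 0.4, 7.3]
opening: 0.0005
```

```bash
python3 look.py 4; python3 - <<'E'
import cv2
im=cv2.imread('pics/wrist4.png')[150:260,240:500]; cv2.imwrite('pics/w4c.png',cv2.resize(im,None,fx=3,fy=3,interpolation=cv2.INTER_CUBIC))
E
```

```text
8.0 [0.54291915 0.00357451 0.1186758 ] [-2.35  0.36  7.29] yawx 85.06514283957993 s 0.050903479874198874 w 0.5405443615111654
wrist pusher_face 0.71 [244.1 368.1] [0.5453 0.0331 0.106 ] s 0.0805
wrist plunger_plate 0.72 [245.3 408.2] [0.5483 0.0575 0.106 ] s 0.1051
[-1.73 -0.2   6.78]
```

View pics/w4c.png

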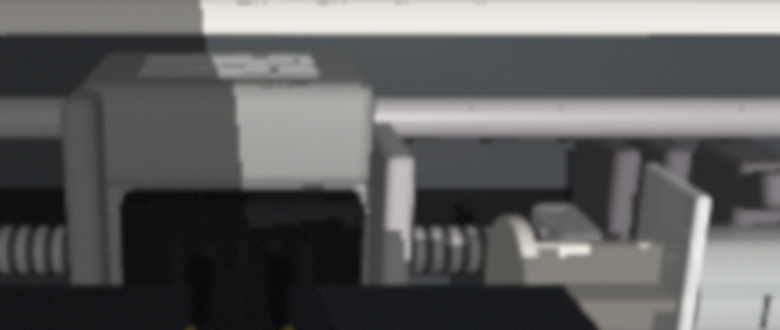

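>>> {"op": "apply_moves", "data": {
  "plan": [
    [[1, 0.03, 0, 0, 0, 0, 0], [1, 0.06, 0, 0, 0, 0, 0], [1, 0.08, 0, 0, 0, 0, 0], [1, 0.08, 0, 0, 0, 0, 0], [1, 0.07, 0, 0, 0, 0, 0], [1, 0.05, 0, 0, 0, 0, 0], [1, 0.03, 0, 0, 0, 0, 0], [1, 0.02, 0, 0, 0, 0, 0], [1, 0, 0, 0, 0, 0, 0]]
  ]
}}

```text
clock: 9.1
ee_pos: [0.5444, 0.0202, 0.1187]
orientation: [0.521, 0.478, -0.478, -0.521]
wrist_force: [-1.6, 0.6, 7.1]
opening: 0.0003
```

```bash
python3 look.py 5; python3 - <<'E'
from h import *
im=cv2.imread('pics/wrist5.png')[150:260,240:500]; cv2.imwrite('pics/w5c.png',cv2.resize(im,None,fx=3,fy=3,interpolation=cv2.INTER_CUBIC))
im,d=arm.get_image('scene'); cv2.imwrite('pics/s5c.png',cv2.resize(im[140:240,290:410],None,fx=6,fy=6,interpolation=cv2.INTER_CUBIC))
im,d=arm.get_image('top'); cv2.imwrite('pics/t5c.png',cv2.resize(im[150:230,250:370],None,fx=6,fy=6,interpolation=cv2.INTER_CUBIC))
P=np.load('P5.npy',allow_pickle=True).item(); d=np.load('wrist5.npy'); X=cloud(d,P,0,400,0,640)
u=np.array([.0872,.9962,0]);w=np.array([.9962,-.0872,0])
for r in (215,222,228,234,238):
  print(r,[(c,*(np.array([X[r,c]@u,X[r,c]@w,X[r,c,2]])*1000).round(1).tolist()) for c in range(356,404,3)])
E
```

```text
9.1 [0.54436085 0.02019003 0.11867591] [-1.61  0.61  7.11] yawx 85.0603578914435 s 0.06758157767007453 w 0.5405317113504388
wrist release_pad 0.63 [ 16.5 423.2] [0.4286 0.0788 0.119 ] s 0.1159
wrist release_pad 0.48 [242.4 363.3] [0.5397 0.0453 0.119 ] s 0.0922
wrist pusher_face 0.62 [243.3 365.6] [0.5461 0.0482 0.106 ] s 0.0957
wrist plunger_plate 0.59 [244.6 379.2] [0.5477 0.0565 0.106 ] s 0.104
[-1.43 -0.18  8.  ]
215 [(356, 88.0, 518.4, 116.0), (359, 89.7, 518.6, 115.5), (362, 91.8, 519.6, 112.4), (365, 92.3, 517.0, 120.3), (368, 92.5, 514.1, 129.4), (371, 93.9, 513.9, 130.0), (374, 95.2, 513.4, 131.4), (377, 96.8, 513.6, 130.9), (380, 110.2, 532.3, 73.4), (383, 112.3, 532.3, 73.4), (386, 114.4, 532.3, 73.3), (389, 116.6, 532.4, 73.0), (392, 118.6, 532.2, 73.6), (395, 120.6, 532.1, 74.0), (398, 122.6, 532.0, 74.3), (401, 124.7, 532.0, 74.4)]
222 [(356, 87.8, 521.8, 118.2), (359, 89.4, 521.6, 118.8), (362, 92.1, 524.2, 111.3), (365, 92.7, 521.5, 119.2), (368, 92.8, 518.2, 128.6), (371, 94.2, 517.9, 129.4), (374, 95.5, 517.5, 130.5), (377, 97.3, 517.9, 129.4), (380, 104.7, 527.8, 1
[... 810 characters left out ...]
 523.9, 130.9), (377, 104.6, 538.4, 94.2), (380, 104.7, 534.9, 103.0), (383, 104.7, 531.5, 111.8), (386, 105.8, 530.4, 114.5), (389, 107.3, 530.1, 115.2), (392, 110.9, 533.0, 107.9), (395, 112.8, 533.1, 107.7), (398, 114.7, 533.3, 107.2), (401, 116.6, 533.4, 106.9)]
238 [(356, 88.0, 530.9, 119.3), (359, nan, nan, nan), (362, 92.6, 534.3, 110.9), (365, 92.5, 529.4, 122.9), (368, 93.0, 526.8, 129.4), (371, 94.2, 526.0, 131.3), (374, 96.1, 526.7, 129.6), (377, 104.9, 541.5, 93.5), (380, 104.9, 537.5, 103.1), (383, 105.0, 534.3, 111.0), (386, 105.3, 531.8, 117.1), (389, nan, nan, nan), (392, 111.0, 535.5, 108.0), (395, 113.1, 535.9, 107.2), (398, 114.6, 535.5, 108.1), (401, 116.4, 535.5, 108.2)]
```

View pics/w5c.png

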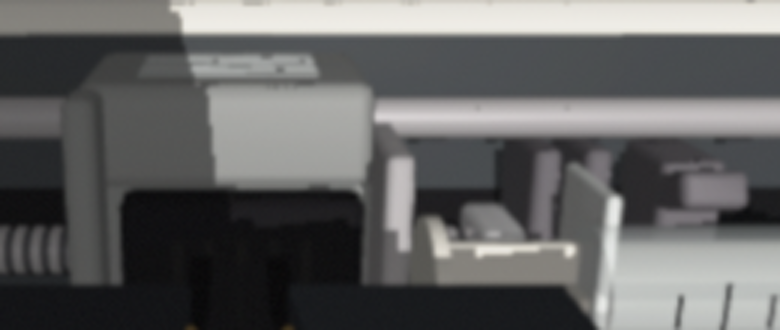

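View pics/s5c.png

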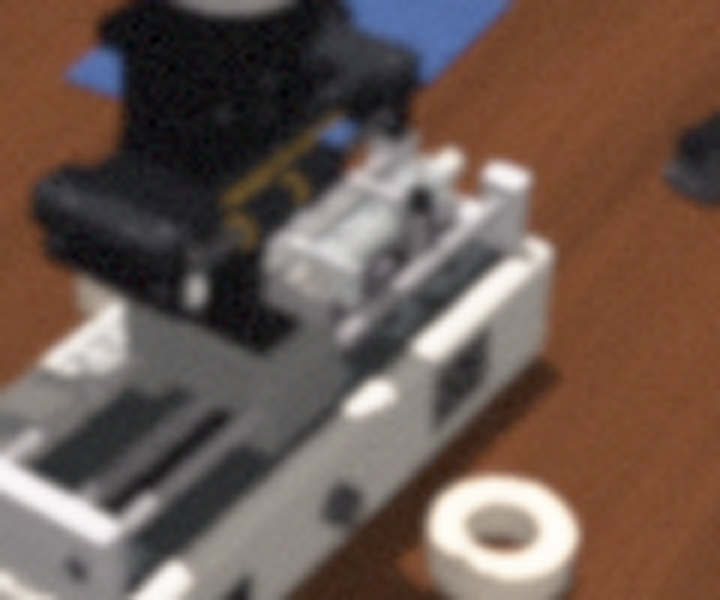

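>>> {"op": "apply_moves", "data": {
  "plan": [
    [[1, 0.02, 0, 0, 0, 0, 0], [1, 0.03, 0, 0, 0, 0, 0], [1, 0.03, 0, 0, 0, 0, 0], [1, 0.03, 0, 0, 0, 0, 0], [1, 0.02, 0, 0, 0, 0, 0], [1, 0.01, 0, 0, 0, 0, 0], [1, 0, 0, 0, 0, 0, 0], [1, 0, 0, 0, 0, 0, 0]]
  ]
}}

```text
clock: 10.2
ee_pos: [0.5448, 0.0257, 0.1187]
orientation: [0.521, 0.478, -0.478, -0.521]
wrist_force: [-1.2, 0.3, 6.4]
opening: 0.0005
```

```bash
cat > gap.py <<'E'
import sys
from h import *
n=sys.argv[1]; c='wrist'
u=np.array([.0872,.9962,0]);w=np.array([.9962,-.0872,0])
p,M,o=tool(); print(o['clock'],p.round(4),o['wrist_force'].round(2),'s',p@u,'w',p@w)
P=arm.camera_params(c); im,d=arm.get_image(c); cv2.imwrite(f'pics/w{n}c.png',cv2.resize(im[150:260,240:500],None,fx=3,fy=3,interpolation=cv2.INTER_CUBIC)); np.save(f'wrist{n}.npy',d)
print(arm.get_obs()['wrist_force'].round(2))
X=cloud(d,P,0,400,0,640)
for r in (222,228,231,234,237,240):
  print(r,[(c,*(np.array([X[r,c]@u,X[r,c]@w,X[r,c,2]])*1000).round(1).tolist()) for c in range(364,392,2)])
E
python3 gap.py 6
```

```text
10.2 [0.5448 0.0257 0.1187] [-1.25  0.26  6.44] s 0.07310110497025604 w 0.5405278043023615
[-1.75 -0.36  7.04]
222 [(364, 98.1, 522.5, 116.1), (366, 97.9, 519.7, 124.3), (368, 98.3, 518.3, 128.1), (370, 99.0, 517.5, 130.4), (372, 100.1, 517.6, 130.1), (374, 101.1, 517.6, 130.2), (376, 102.1, 517.5, 130.5), (378, 114.4, 537.2, 74.2), (380, 116.1, 537.7, 72.7), (382, 117.4, 537.5, 73.3), (384, 118.8, 537.5, 73.5), (386, 119.8, 536.8, 75.3), (388, 120.4, 535.6, 78.7), (390, 120.8, 534.2, 82.7)]
228 [(364, 98.2, 526.0, 116.3), (366, 97.8, 522.6, 125.7), (368, 98.3, 521.1, 129.5), (370, 99.5, 521.5, 128.5), (372, 100.3, 521.1, 129.6), (374, 101.4, 521.1, 129.7), (376, 102.2, 520.8, 130.5), (378, 107.2, 528.0, 111.1), (380, 113.5, 537.2, 86.3), (382, 114.4, 536.5, 88.2), (384, 116.1, 537.0, 86.8), (386, 117.3, 536.9, 87.2), (388, 118.4, 536.5, 88.2), (390, 119.8, 536.6, 87.9)]
231 [(364, 98.0, 527.0, 118.4), (366, 98.1, 524.7, 124.5), (368, 98.4, 522.9, 129.3), (370, 99.4, 522.9, 129.1), (372, 100.3, 522.5, 130.2), (374, 101.3, 522.4, 130.6), (376, 102.5, 522.9, 129.3), (378, 106.7, 528.7,
[... 655 characters left out ...]
 (370, 99.5, 526.1, 129.6), (372, 100.6, 526.1, 129.5), (374, 101.3, 525.6, 131.0), (376, 102.5, 525.7, 130.6), (378, 106.3, 531.3, 116.8), (380, 107.3, 531.1, 117.4), (382, 110.6, 535.1, 107.4), (384, 112.0, 535.3, 106.9), (386, 113.0, 535.1, 107.5), (388, 114.4, 535.4, 106.7), (390, 115.6, 535.4, 106.8)]
240 [(364, 98.0, 531.9, 119.7), (366, 98.0, 529.2, 126.4), (368, 98.5, 527.7, 129.8), (370, 99.5, 527.7, 129.9), (372, 100.5, 527.5, 130.4), (374, 101.5, 527.4, 130.6), (376, 102.8, 527.8, 129.5), (378, 106.4, 533.0, 117.0), (380, 107.3, 532.6, 118.0), (382, 111.0, 537.5, 106.4), (384, 111.8, 536.8, 108.1), (386, 113.1, 537.0, 107.7), (388, 114.4, 537.2, 107.2), (390, 115.5, 536.9, 107.8)]
```

View pics/w6c.png

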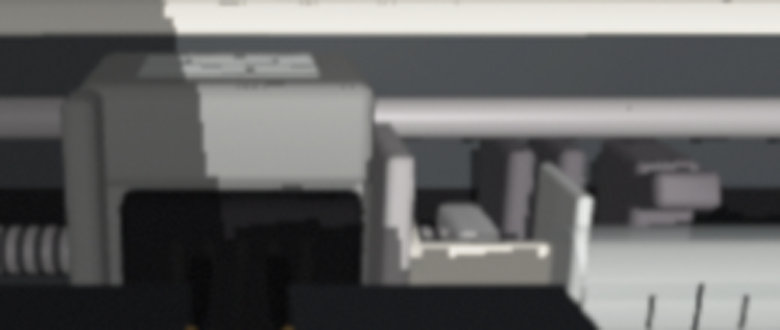

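>>> {"op": "apply_moves", "data": {
  "plan": [
    [[1, 0.01, 0, 0, 0, 0, 0], [1, 0.01, 0, 0, 0, 0, 0], [1, 0, 0, 0, 0, 0, 0], [1, 0, 0, 0, 0, 0, 0]]
  ]
}}

```text
clock: 10.65
ee_pos: [0.5449, 0.0264, 0.1187]
orientation: [0.521, 0.478, -0.478, -0.521]
wrist_force: [-1.5, -0.2, 6.5]
opening: 0.0008
```

>>> {"op": "apply_moves", "data": {
  "plan": [
    [[1, 0.01, 0, 0, 0, 0, 0], [1, 0, 0, 0, 0, 0, 0], [1, 0, 0, 0, 0, 0, 0]]
  ]
}}

```text
clock: 10.95
ee_pos: [0.5449, 0.0268, 0.1187]
orientation: [0.521, 0.478, -0.478, -0.521]
wrist_force: [-2.3, -0.6, 6.4]
opening: 0.0009
```

>>> {"op": "apply_moves", "data": {
  "plan": [
    [[1, 0.01, 0, 0, 0, 0, 0], [1, 0, 0, 0, 0, 0, 0], [1, 0, 0, 0, 0, 0, 0]]
  ]
}}

```text
clock: 11.25
ee_pos: [0.545, 0.0272, 0.1187]
orientation: [0.521, 0.478, -0.478, -0.521]
wrist_force: [-1.6, -0.4, 6.8]
opening: 0.0008
```

```bash
python3 gap.py 7 | cut -c1-420
```

```text
11.25 [0.545  0.0272 0.1187] [-1.58 -0.44  6.83] s 0.074611776117386 w 0.5405150436098035
[-2.33 -0.72  6.79]
222 [(364, 99.6, 522.6, 116.0), (366, 99.6, 520.1, 123.1), (368, 99.8, 518.2, 128.5), (370, 100.6, 517.6, 130.2), (372, 101.7, 517.8, 129.6), (374, 102.6, 517.6, 130.3), (376, 103.7, 517.6, 130.1), (378, 116.1, 537.6, 73.0), (380, 117.5, 537.6, 73.2), (382, 118.9, 537.4, 73.6), (384, 119.6, 536.3, 76.7), (386, 120.3, 535.3, 79.8), (388, 121.2, 534.5, 81.9), (390, 122.1, 533.9, 83.6)]
228 [(364, 99.4, 525.3, 118.4), (366, 99.6, 523.0, 124.4), (368, 99.8, 521.2, 129.3), (370, 100.7, 520.9, 130.3), (372, 102.0, 521.3, 129.1), (374, 102.9, 521.1, 129.6), (376, 103.9, 521.1, 129.7), (378, 113.7, 537.2, 86.4), (380, 114.9, 537.0, 86.9), (382, 116.4, 537.2, 86.3), (384, 117.4, 536.7, 87.8), (386, 118.9, 536.9, 87.0), (388, 119.8, 536.2, 89.0), (390, 120.2, 534.9, 92.6)]
231 [(364, 99.6, 527.3, 117.6), (366, 99.6, 524.6, 124.7), (368, 99.8, 522.6, 129.9), (370, 100.6, 522.1, 131.3), (372, 101.9, 522.8, 129.6), (374, 102.7, 522.2, 131.0), (376, 104.0, 522.8, 129.6), (378, 109.8, 531.7
[... 661 characters left out ...]
70, 100.8, 525.6, 130.9), (372, 102.0, 525.8, 130.4), (374, 103.0, 525.8, 130.3), (376, 104.2, 526.0, 129.8), (378, 110.0, 535.6, 106.2), (380, 110.7, 534.7, 108.5), (382, 112.1, 535.1, 107.6), (384, 113.4, 535.2, 107.2), (386, 114.5, 535.0, 107.8), (388, 115.9, 535.3, 107.1), (390, 116.9, 535.0, 107.7)]
240 [(364, 99.5, 532.0, 119.5), (366, 99.5, 529.1, 126.5), (368, 100.0, 527.6, 130.1), (370, 101.2, 527.9, 129.4), (372, 102.1, 527.7, 129.8), (374, 103.2, 527.6, 130.0), (376, 104.4, 528.0, 129.1), (378, 107.7, 532.7, 117.8), (380, 111.2, 537.3, 106.9), (382, 112.2, 537.0, 107.6), (384, 113.6, 537.4, 106.7), (386, 114.9, 537.5, 106.4), (388, 116.1, 537.4, 106.7), (390, 117.2, 537.2, 107.2)]
```

>>> {"op": "apply_moves", "data": {
  "plan": [
    [[1, 0.01, 0, 0, 0, 0, 0], [1, 0, 0, 0, 0, 0, 0], [1, 0, 0, 0, 0, 0, 0]]
  ]
}}

```text
clock: 11.6
ee_pos: [0.545, 0.0274, 0.1187]
orientation: [0.521, 0.478, -0.478, -0.521]
wrist_force: [-1.5, -1.3, 6.8]
opening: 0.0003
```

>>> {"op": "apply_moves", "data": {
  "plan": [
    [[1, 0.01, 0, 0, 0, 0, 0], [1, 0, 0, 0, 0, 0, 0], [1, 0, 0, 0, 0, 0, 0]]
  ]
}}

```text
clock: 11.9
ee_pos: [0.545, 0.0275, 0.1186]
orientation: [0.521, 0.478, -0.478, -0.521]
wrist_force: [-2.0, -1.7, 6.7]
opening: 0.0002
```

```bash
python3 gap.py 8 | cut -c1-330
```

```text
11.9 [0.545  0.0275 0.1186] [-1.97 -1.67  6.69] s 0.07493371660869806 w 0.5404964160697423
[-2.08 -2.56  7.23]
222 [(364, 99.9, 522.3, 116.8), (366, 99.8, 519.7, 124.1), (368, 100.0, 517.8, 129.7), (370, 101.0, 517.8, 129.6), (372, 101.9, 517.6, 130.2), (374, 102.8, 517.2, 131.2), (376, 104.2, 517.9, 129.2), (378, 116.4, 537.6, 73.1), (380, 117.8, 537.4, 73.6), (382, 119.1, 537.3, 74.1), (384, 119.9, 536.3, 76.9), (386, 120.2, 534.6, 81.
228 [(364, 99.6, 524.9, 119.3), (366, 99.7, 522.6, 125.6), (368, 100.1, 521.0, 130.0), (370, 101.3, 521.3, 128.9), (372, 102.1, 520.8, 130.3), (374, 103.1, 520.8, 130.4), (376, 104.2, 521.0, 129.8), (378, 113.8, 536.8, 87.5), (380, 115.1, 536.8, 87.5), (382, 116.5, 536.8, 87.4), (384, 117.7, 536.6, 87.9), (386, 119.0, 536.6, 87.
231 [(364, 99.7, 526.7, 119.2), (366, 99.8, 524.3, 125.5), (368, 100.1, 522.6, 130.0), (370, 101.1, 522.4, 130.5), (372, 102.1, 522.4, 130.6), (374, 103.2, 522.6, 130.1), (376, 104.2, 522.5, 130.2), (378, 110.1, 531.7, 106.2), (380, 111.4, 531.8, 106.1), (382, 112.6, 531.8, 106.1), (384, 113.6, 531.4, 106.9), (386, 115.2, 532
[... 296 characters left out ...]
.9, 533.7, 106.0), (386, 114.7, 533.1,
237 [(364, 99.6, 529.7, 120.7), (366, 99.8, 527.4, 126.5), (368, 100.3, 526.0, 129.8), (370, 101.2, 525.6, 130.8), (372, 102.4, 526.0, 129.9), (374, 103.3, 525.7, 130.5), (376, 104.5, 525.9, 130.0), (378, 109.9, 534.8, 108.2), (380, 111.5, 535.5, 106.5), (382, 112.4, 534.9, 108.0), (384, 113.6, 535.0, 107.8), (386, 114.9, 535.1,
240 [(364, 99.8, 531.8, 120.1), (366, 99.8, 528.8, 127.1), (368, 100.4, 527.9, 129.4), (370, 101.2, 527.2, 130.9), (372, 102.5, 527.7, 129.9), (374, 103.3, 527.3, 130.9), (376, 104.7, 528.0, 129.1), (378, 110.2, 537.1, 107.2), (380, 111.5, 537.2, 107.1), (382, 112.6, 537.1, 107.4), (384, 113.7, 536.9, 107.7), (386, 114.9, 536.9,
```

>>> {"op": "apply_moves", "data": {
  "plan": [
    [[1, 0, -0.03, 0, 0, 0, 0], [1, 0, -0.05, 0, 0, 0, 0], [1, 0, -0.08, 0, 0, 0, 0], [1, 0, -0.1, 0, 0, 0, 0], [1, 0, -0.3, 0, 0, 0, 0], [1, 0, -0.5, 0, 0, 0, 0], [1, 0, -0.5, 0, 0, 0, 0], [1, 0, -0.5, 0, 0, 0, 0], [1, 0, 0, 0, 0, 0, 0], [1, 0, 0, 0, 0, 0, 0]]
  ]
}}

```text
clock: 12.95
ee_pos: [0.545, 0.0282, 0.2011]
orientation: [0.521, 0.478, -0.478, -0.521]
wrist_force: [0.4, 0.8, -0.5]
opening: 0.0007
```

```bash
python3 look.py 9;  python3 - <<'E'
from h import *
P=np.load('P9.npy',allow_pickle=True).item(); d=np.load('wrist9.npy'); X=cloud(d,P,0,400,0,640)
im=cv2.imread('pics/wrist9.png')[120:270,220:520]; cv2.imwrite('pics/w9c.png',cv2.resize(im,None,fx=2.6,fy=2.6,interpolation=cv2.INTER_CUBIC))
u=np.array([.0872,.9962,0]);w=np.array([.9962,-.0872,0])
S=X@u;W=X@w;Z=X[...,2]
for nm,m in [('pad z',(abs(S-.075)<.02)&(abs(W-.528)<.006)),('plate top',(abs(S-.1025)<.006)&(abs(W-.525)<.02)&(Z>.127))]:
  print(nm,m.sum(),np.nanmedian(Z[m]),np.nanpercentile(S[m],[1,50,99]))
for r in (225,230,235,240): print(r,[(c,*(np.array([S[r,c],W[r,c],Z[r,c]])*1000).round(1).tolist()) for c in range(350,390,3)])
E
```

```text
12.95 [0.54499692 0.02823336 0.20113397] [ 0.43  0.85 -0.47] yawx 85.06803322137324 s 0.07564980526404827 w 0.5404639866550418
wrist release_pad 0.79 [213.3 317.4] [0.5472 0.0263 0.119 ] s 0.0739
wrist pusher_face 0.66 [207.8 351.7] [0.5489 0.056  0.106 ] s 0.1036
wrist plunger_plate 0.91 [209.2 353.4] [0.5503 0.0573 0.106 ] s 0.1051
[0.67 0.82 0.07]
pad z 1882 0.2102668369273979 [0.05599759 0.07532492 0.09374908]
plate top 6282 0.3048678624602926 [0.09662664 0.10241016 0.10832689]
225 [(350, 100.1, 549.3, 129.6), (353, 102.4, 549.0, 130.2), (356, 111.8, 569.2, 74.5), (359, 114.9, 569.5, 73.6), (362, 117.8, 569.2, 74.6), (365, 120.8, 569.3, 74.1), (368, 123.7, 569.2, 74.5), (371, 126.9, 569.7, 73.1), (374, 129.9, 569.6, 73.4), (377, 129.2, 563.0, 91.6), (380, 131.1, 561.4, 96.0), (383, 133.8, 561.3, 96.3), (386, 135.9, 560.2, 99.2), (389, 136.0, 556.3, 110.1)]
230 [(350, 100.2, 553.5, 129.8), (353, 102.6, 553.4, 130.0), (356, 112.2, 575.0, 73.0), (359, 115.2, 575.0, 73.2), (362, 118.2, 574.9, 73.3), (365, 121.0, 574.6, 74.3), (368, 123.9, 574.5, 74.5), (371, 127.2, 574.9, 73.3), (374
[... 234 characters left out ...]
80.5, 72.8), (359, 115.2, 579.9, 74.2), (362, 118.2, 580.0, 74.1), (365, 121.3, 580.2, 73.6), (368, 124.3, 580.1, 73.8), (371, 127.4, 580.3, 73.2), (374, 130.3, 580.0, 74.1), (377, 133.3, 580.1, 73.7), (380, 136.6, 580.6, 72.6), (383, 139.3, 579.9, 74.2), (386, 142.3, 580.0, 74.0), (389, 145.3, 579.9, 74.2)]
240 [(350, 100.5, 562.3, 129.4), (353, 102.8, 561.9, 130.3), (356, 108.6, 572.9, 103.8), (359, 111.4, 573.0, 103.6), (362, 114.1, 573.1, 103.5), (365, 116.7, 572.8, 104.1), (368, 119.3, 572.7, 104.5), (371, nan, nan, nan), (374, 125.0, 573.1, 103.3), (377, 127.5, 572.8, 104.2), (380, 130.4, 573.2, 103.2), (383, 133.4, 573.7, 102.0), (386, 135.8, 573.1, 103.6), (389, 138.6, 573.3, 103.0)]
```

View pics/w9c.png

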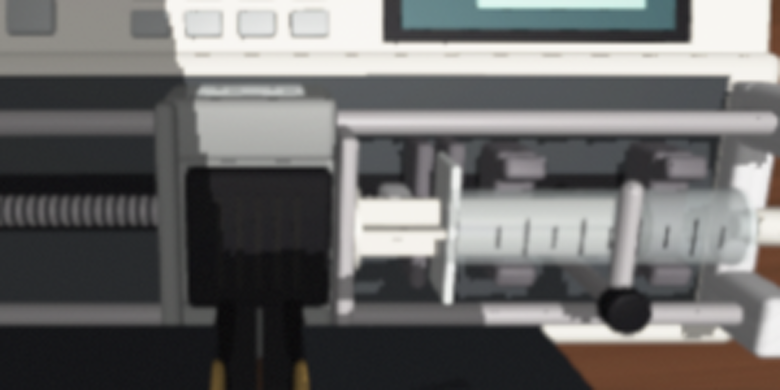

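```bash
python3 - <<'E'
from h import *
P=np.load('P9.npy',allow_pickle=True).item(); d=np.load('wrist9.npy'); X=cloud(d,P,0,400,0,640)
u=np.array([.0872,.9962,0]);w=np.array([.9962,-.0872,0])
S=X@u;W=X@w;Z=X[...,2]
print('pad',np.nanmedian(Z[190:230,300:340],axis=1)[::6].round(4),'cheek',np.nanmedian(Z[165:178,300:340]).round(4))
m=(Z>.127)&(Z<.134)&(W>.51)&(W<.57)&(S>.09)&(S<.12)
print('plate top S',np.percentile(S[m],[0,2,50,98,100]).round(4),m.sum())
for r in (198,202,206,210): print(r,[(c,*(np.array([S[r,c],W[r,c],Z[r,c]])*1000).round(1).tolist()) for c in range(346,366,1)])
E
```

```text
pad [0.1231 0.1234 0.1234 0.1234 0.1232 0.1235 0.1234] cheek 0.1167
plate top S [0.0997 0.0998 0.1021 0.1047 0.1049] 443
198 [(346, 97.0, 529.0, 121.7), (347, 97.8, 529.0, 121.8), (348, 99.5, 531.3, 113.0), (349, 99.9, 530.1, 117.4), (350, 99.9, 527.9, 125.8), (351, 100.1, 526.6, 130.8), (352, 101.0, 526.8, 130.0), (353, 101.8, 526.9, 129.6), (354, 102.7, 527.1, 128.9), (355, 103.2, 526.6, 130.8), (356, 104.1, 526.8, 129.9), (357, 106.5, 530.3, 116.8), (358, 107.6, 530.9, 114.6), (359, 109.5, 532.8, 107.3), (360, 110.3, 532.9, 107.2), (361, 111.1, 532.8, 107.6), (362, 111.9, 532.7, 107.8), (363, 113.0, 533.0, 106.5), (364, 113.6, 532.7, 107.9), (365, 114.6, 532.9, 107.0)]
202 [(346, 97.0, 532.0, 122.9), (347, 97.9, 532.4, 121.7), (348, 99.7, 535.1, 112.1), (349, 99.8, 533.0, 119.5), (350, 99.8, 530.8, 127.4), (351, 100.4, 530.2, 129.3), (352, 101.1, 530.1, 129.9), (353, 101.9, 530.0, 129.9), (354, 102.6, 530.0, 130.1), (355, 103.4, 529.9, 130.4), (356, 104.2, 530.0, 130.0), (357, 106.5, 533.3, 118.2), (358, 107.3, 533.3, 118.3), (359, 109.7, 536.7, 106.0), (360, 110.4, 536.4, 107.4),
[... 560 characters left out ...]
 (361, 111.4, 539.9, 107.6), (362, 112.3, 539.9, 107.6), (363, 113.1, 539.9, 107.5), (364, 114.0, 539.9, 107.6), (365, 114.9, 540.0, 107.1)]
210 [(346, 97.3, 539.3, 121.2), (347, 98.2, 539.3, 121.1), (348, 99.8, 541.8, 112.9), (349, 99.8, 539.3, 121.2), (350, 99.8, 536.8, 129.4), (351, 100.5, 536.6, 130.0), (352, 101.3, 536.6, 130.1), (353, 101.9, 536.1, 131.5), (354, 103.0, 536.9, 129.0), (355, 103.6, 536.5, 130.2), (356, 104.3, 536.4, 130.6), (357, 106.5, 539.7, 119.8), (358, 107.2, 539.4, 120.9), (359, 108.7, 541.1, 115.4), (360, 109.5, 541.0, 115.7), (361, 110.3, 540.7, 116.5), (362, 111.1, 540.8, 116.4), (363, 112.0, 540.9, 116.0), (364, 112.9, 541.0, 115.7), (365, 113.8, 541.1, 115.2)]
```

Pad is back up (0.123), the plate front is at s ≈ 104.8 mm and the thumb plate face is at ≈ 104.7 mm. Handing in.

```bash
python3 -c "
from plant import arm
print(arm.job_done()); print(arm.get_obs()['clock'])"
```

```text
the job is handed in; nothing more can be done
None
the job is handed in; nothing more can be done
```

The pusher plate now stands against the plunger's thumb plate, and I handed the job in just after 13 s on the robot's clock. No verdict was reported.

With the fingers shut, I pressed the release pad down about 4 mm (roughly 7 N). I slid the block about 88 mm along the rods until it met the thumb plate, then lifted straight off.

**Contact:** the fingertips stalled, moving about 0.3 mm of the last 0.8 mm commanded. The sideways force rose only to about 2 N, so the stop was a soft one.

**Last checks, from the wrist camera's depth:**
- **Gap:** the plate front was at 104.8 mm along the pump's line. The thumb plate face was at 104.6–104.9 mm, against 104.7–104.8 mm before contact. The gap is therefore about 0 mm and the plunger moved no more than about 0.3 mm.
- **Pad:** its top was back at 123 mm, so it is up again.
- **Arm:** the fingertips were at 201 mm, well clear of everything, with wrist force close to zero.

**Disagreement:** the trained networks' landmarks put the face and the thumb plate about 1.5 mm apart, less precise than the depth reading but still within the 2 mm limit.

I didn't re-measure the loose objects on the desk. The arm stayed well above them, and the two vials in the wrist pictures looked undisturbed.

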